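# Return the dispensed bottles to their colour-coded holders

### The job

Stand each of the four amber medicine bottles upright in the round holder of the same colour as its cap, flat on the holder's floor inside the rim, and let go. The bottles are glass: set them down rather than dropping them, knock none over, and leave the mortar and the black tub where they are.

Things in the scene. Friction and masses are not known exactly. Their poses are not given: they have to be found in the camera images.
- bottle_red: Amber glass medicine bottle with a red screw cap and a red band round its body; loose, 140 to 260 g, 110 mm tall. Origin: centre of its foot; z up the bottle. Body 50 mm in diameter up to 58 mm, shoulder narrowing to a 24 mm neck at 74 mm, cap 32 to 33 mm in diameter from 82 mm to the flat top at 110 mm. Best lifted by the cap from above; fingertips must stay above the shoulder (74 mm). Turning it about z changes nothing.
- holder_red: Round red plastic holder, a shallow dish fixed to the bench: 90 mm outside, 76 mm inside the rim, rim 12 mm high, flat floor 4 mm above the bench. Origin: its centre, on the bench; z up. Empty at the start; a bottle standing in it has about 13 mm of room all round.
- bottle_blue: Amber glass medicine bottle with a blue screw cap and a blue band round its body; loose, 140 to 260 g, 110 mm tall. Origin: centre of its foot; z up the bottle. Body 50 mm in diameter up to 58 mm, shoulder narrowing to a 24 mm neck at 74 mm, cap 32 to 33 mm in diameter from 82 mm to the flat top at 110 mm. Best lifted by the cap from above; fingertips must stay above the shoulder (74 mm). Turning it about z changes nothing.
- holder_blue: Round blue plastic holder, a shallow dish fixed to the bench: 90 mm outside, 76 mm inside the rim, rim 12 mm high, flat floor 4 mm above the bench. Origin: its centre, on the bench; z up. Empty at the start; a bottle standing in it has about 13 mm of room all round.
- bottle_yellow: Amber glass medicine bottle with a yellow screw cap and a yellow band round its body; loose, 140 to 260 g, 110 mm tall. Origin: centre of its foot; z up the bottle. Body 50 mm in diameter up to 58 mm, shoulder narrowing to a 24 mm neck at 74 mm, cap 32 to 33 mm in diameter from 82 mm to the flat top at 110 mm. Best lifted by the cap from above; fingertips must stay above the shoulder (74 mm). Turning it about z changes nothing.
- holder_yellow: Round yellow plastic holder, a shallow dish fixed to the bench: 90 mm outside, 76 mm inside the rim, rim 12 mm high, flat floor 4 mm above the bench. Origin: its centre, on the bench; z up. Empty at the start; a bottle standing in it has about 13 mm of room all round.
- bottle_green: Amber glass medicine bottle with a green screw cap and a green band round its body; loose, 140 to 260 g, 110 mm tall. Origin: centre of its foot; z up the bottle. Body 50 mm in diameter up to 58 mm, shoulder narrowing to a 24 mm neck at 74 mm, cap 32 to 33 mm in diameter from 82 mm to the flat top at 110 mm. Best lifted by the cap from above; fingertips must stay above the shoulder (74 mm). Turning it about z changes nothing.
- holder_green: Round green plastic holder, a shallow dish fixed to the bench: 90 mm outside, 76 mm inside the rim, rim 12 mm high, flat floor 4 mm above the bench. Origin: its centre, on the bench; z up. Empty at the start; a bottle standing in it has about 13 mm of room all round.
- mortar: Bystander, loose: steel mortar bowl on a foot, 120 mm across, 80 mm tall, with a white pestle leaning out to 125 mm high. Origin: centre of its foot. Stands at the left of the work; leave it alone.
- tub: Bystander, loose: black plastic tub with a screw lid, 104 mm in diameter, 124 mm tall. Origin: centre of its foot. Stands at the right of the work; leave it alone.
There are look-alikes about, which are no part of the job. There is more than one size of the holder_blue; the job needs the larger.

How it is judged:
By the outcome, as a careful person would: the job done as asked, in the order asked, and still so for the second after the job is handed in, with the robot touching nothing.
It also fails if it takes over 115 s, if anything falls off the work surface, if the arm or the gripper's body presses on something with over 40 N, if the wrist force passes 120 N, or if a joint passes its speed limit or range.

### The arm

A 7-joint arm with a two-finger parallel gripper is mounted at the origin on the work surface. World frame = base frame: x ahead of the robot, y to its left, z up, the work surface at z = 0. Lengths are in m, angles in rad, forces in N, time in s.
With the tool pointing down it reaches from about 0.35 to 0.9 m from the base axis. Payload 8.1 kg.
Tool frame: the origin (TCP) lies at the centre of the arm's flange, where the gripper is bolted on; the fingertips stand 178 mm ahead of it and the grasp point (between the pads) lies 159 mm ahead of it; x points along the fingers, z is the direction in which the jaws open and shut, and the axes are right-handed (so a half turn about x gives the same grasp; the last joint's range is limited). The gripper opens to 92 mm and grips with 3 to 60 N. Pads are 19 mm wide; open, the fingers measure 130 mm over their backs; the gripper's body (75 mm by 190 mm) begins 47 mm behind the grasp point.
Start: joints at [1.038, 0.434, 0.025, 1.573, -0.012, 1.134, -0.075], TCP at [0.26, -0.568, 0.405] pointing down, gripper open.
Joint ranges: [-2.62, 2.62], [-0.44, 2.09], [-1.27, 1.32], [0.08, 2.57], [-1.32, 4.46], [0.12, 2], [-2.74, 2.74]. Speed limits (rad/s): [2.22, 2.22, 3.01, 3.01, 3.14, 3.14, 3.14].

### API

Orientations are given as a rotation vector (axis times angle).
In Python, from cell import arm, get_image, search_frame, pinpoint gives the robot as it stands.
- The arm moves only by the tool arm_command, never from a script. Its argument "motion" is a list of rows, each a list of 7 numbers: the finger opening in mm, from 0 to 91.8, then the shift along the tool's x, y, z in mm, then the turn, a rotation vector about the tool's x, y, z in degrees. In form: [[fingers, x, y, z, ax, ay, az], ...]. A call has 1 to 5 rows; each row shifts and turns the commanded pose from where the row before left it, along the tool's axes as they then stand; what a row does not reach is not made up. A row lasts 1/8 s, in which the tool goes at most 62.5 mm and 10.7 degrees, less where a joint would pass 70% of its speed; a pose out of reach is approached as far as the arm can. A call with a gripper value outside its range is refused whole. The fingers move at their own pace and stop on an object; "newtons" is the grip in N (left out, the last holds). Time passes only in rows, so rows that do not move let the fingers close. It gives the time, the measured TCP pose, the force and the opening at its end, in the units of the state.
- arm.observe(): the state, without advancing time (a new reading comes with each control period).
- get_image(name): name is "side" or "top"; returns a dict with "frame" (480x640x3 uint8, red, green, blue), "range_z" (480x640 float32, m along the optical axis (not along the pixel's ray), 0 where there is no reading), "K" (3x3 intrinsics, pixels), "distortion" ([k1, k2, p1, p2, k3] as OpenCV has them; the pictures are not rectified), "origin" and "rotation" of the camera in the world. Camera axes: x right, y down, z forward; pixel columns grow to the right and rows downward; lengths in m; the calibration is good to about 2 mm. A picture is of the moment at which its call begins.
- arm.sign_off(): hands the job in, once; it reports no verdict.
Trained networks look in the newest picture that a camera, given by its name, has taken for a name from the list of things; names that differ only in an ending like _2 or _b are one class to them, and where a whole thing is asked for, a point or a joint stands for the part that bears it (a point fixed in the world has none). Each returns a list of dicts, best first, with "p" (0 to 1); they miss things now and then, are a little off and sometimes report something else, mostly with a low value. They report only what shows in the picture. A call takes as long as a camera call. They do not tell look-alikes from the thing itself.
- search_frame(camera, target): "point" ([x, y, z] in m, in world coordinates, good to about 4 mm: the middle of the surface that is visible of it).
- pinpoint(camera, target): "point" ([x, y, z] in m, in world coordinates, good to about 4 mm: a listed point, or the origin of a listed thing).
The state is a dict: "clock": time; "joints": joint angles; "dq": joint speeds; "joint_efforts": joint torques, N m; "position": TCP position; "ee_rot": TCP orientation; "force": force on the tool from outside, world axes, zero at the start; "ft_torque": the same for the moment, N m; "width": opening from 0.0 (shut) to 1.0 (fully open).
Only numpy, scipy, OpenCV 4.12 (cv2) and the standard library are available. Lean on these libraries where they do the work, as an engineer would, in place of code of your own. Each camera call takes 0.05 s, during which the arm holds its last target. There are 200 camera calls.

## Working session

There is one attempt and no reset: what is moved stays moved. The work goes in short steps, Python scripts to look and compute and a tool call to move; the robot and the scene stay as the last step left them, time stands still between calls to the robot, and variables do not carry over. Pictures are saved under pics/ and viewed, about 12 in all and at most 16, crops included, and the job is handed in when it is done.

Besides the shell and the picture viewer there is one more tool, called after "Emit:" by a JSON object that holds its "op" and its "data", one argument or row to a line. arm_command: Moves the arm, as the interface text tells. Its arguments: {"type":"object","properties":{"motion":{"type":"array"},"newtons":{"type":"number"}},"required":["motion"]}

```bash
mkdir -p pics; ls; python3 - <<'E'
from cell import arm,get_image,search_frame,pinpoint
import cv2,numpy as np
s=arm.observe();print({k:np.round(v,3) for k,v in s.items()})
for c in("top","side"):
    im=get_image(c);cv2.imwrite(f"pics/{c}0.png",im["frame"][:,:,::-1]);print(c,np.round(im["origin"],3),np.round(im["rotation"],3).tolist(),np.round(im["K"],1).tolist(),im["distortion"])
    for k in("bottle","holder"):
        for col in("red","blue","yellow","green"):
            for d in pinpoint(c,f"{k}_{col}")[:3]:print(k,col,np.round(d["point"],3),round(d["p"],2))
    for k in("mortar","tub"):print(k,[(np.round(d["point"],3),round(d["p"],2)) for d in pinpoint(c,k)[:2]])
E
```

```text
pics
{'clock': np.float64(0.0), 'joints': array([ 1.038,  0.435,  0.025,  1.574, -0.012,  1.134, -0.075]), 'dq': array([ 0.002,  0.001,  0.003, -0.   ,  0.001, -0.   ,  0.002]), 'joint_efforts': array([-1.0000e-03, -6.6786e+01,  9.8400e-01, -3.1445e+01, -6.1000e-02,
        4.3000e-02,  0.0000e+00]), 'position': array([ 0.26 , -0.568,  0.404]), 'ee_rot': array([ 0.888,  1.384, -0.887]), 'force': array([-0.09 ,  0.851,  0.533]), 'ft_torque': array([-0.005,  0.062, -0.017]), 'width': np.float64(1.0)}
top [ 0.509 -0.024  1.525] [-2.19, 2.208, -0.044] [[565.1, 0.0, 322.2], [0.0, 565.1, 233.7], [0.0, 0.0, 1.0]] [-0.06925494  0.          0.          0.          0.        ]
bottle red [ 0.644  0.104 -0.003] 0.62
bottle blue [ 0.462 -0.295 -0.001] 0.61
bottle yellow [ 0.453  0.284 -0.003] 0.66
bottle green [ 0.654 -0.102 -0.002] 0.87
holder red [ 0.487  0.077 -0.005] 0.57
holder blue [ 0.707 -0.4   -0.   ] 0.82
holder blue [ 0.641 -0.281  0.003] 0.72
holder yellow [ 0.455 -0.076 -0.   ] 0.92
holder green [ 0.63   0.257 -0.004] 0.58
mortar [(array([0.554, 0.455, 0.001]), 0.56)]
tub [(array([ 0.655, -0.1  , -0.004]), 0.75), (array([ 0.578, -0.46 , -0.   ]), 0.68)]
side [-0.012  0.743  0.962] [-0.9, 2.535, -1.07] [[474.8, 0.0, 319.6], [0.0, 474.8, 237.8], [0.0, 0.0, 1.0]] [-0.02244147  0.          0.          0.          0.        ]
bottle red [ 0.645  0.102 -0.002] 0.89
bottle blue [ 0.463 -0.293  0.003] 0.57
bottle yellow [0.453 0.291 0.   ] 0.57
bottle green [ 0.646 -0.098 -0.001] 0.66
holder red [ 0.486  0.08  -0.002] 0.56
holder red [ 0.634 -0.28  -0.001] 0.39
holder blue [ 0.635 -0.28  -0.002] 0.69
holder blue [ 0.704 -0.402 -0.003] 0.58
holder yellow [ 0.453 -0.08   0.001] 0.66
holder green [0.623 0.252 0.003] 0.87
mortar [(array([0.556, 0.454, 0.005]), 0.66), (array([ 0.65 , -0.098, -0.001]), 0.42)]
tub [(array([ 0.576, -0.461, -0.001]), 0.91)]
```

View pics/top0.png

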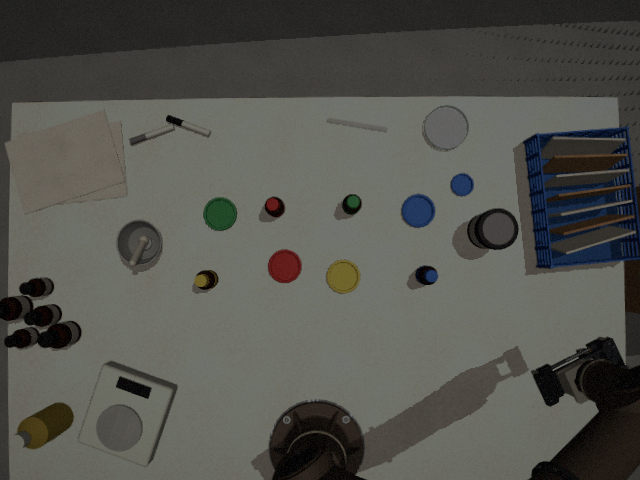

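View pics/side0.png

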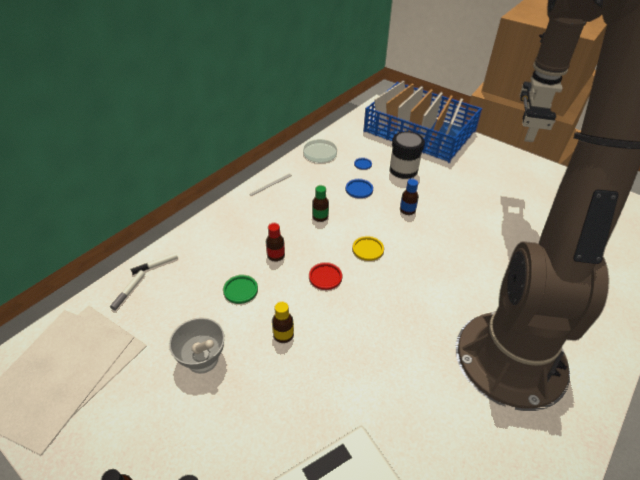

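The top view shows the caps at red (274,205), green (352,202), yellow (205,280) and blue (427,275). The holders are at green (220,214), red (285,266), yellow (343,277) and large blue (418,210), with the small blue look-alike at (461,184). The side view agrees. Next I measure them from both views.

```bash
cat > h.py <<'E'
from cell import arm,get_image,search_frame,pinpoint
import cv2,numpy as np
from scipy.spatial.transform import Rotation as R
HUE=dict(red=(172,8),blue=(105,125),yellow=(20,34),green=(50,85))
def cloud(c):
    im=get_image(c);K,d=np.array(im["K"]),np.array(im["distortion"])
    v,u=np.mgrid[:480,:640];uv=np.stack([u,v],-1).reshape(-1,1,2).astype(float)
    n=cv2.undistortPoints(uv,K,d).reshape(480,640,2);z=im["range_z"][...,None]
    r=np.array(im["rotation"]);M=R.from_rotvec(r).as_matrix() if r.size==3 else r
    w=np.concatenate([n*z,z],-1)@M.T+im["origin"];w[z[...,0]==0]=np.nan
    return im,w,n,M
def mask(im,col):
    h=cv2.cvtColor(im["frame"],cv2.COLOR_RGB2HSV);a,b=HUE[col];H=h[...,0]
    m=(H>=a)&(H<=b) if a<b else (H>=a)|(H<=b)
    return m&(h[...,1]>110)&(h[...,2]>60)
def circ(p):
    A=np.c_[2*p,np.ones(len(p))];s=np.linalg.lstsq(A,(p**2).sum(1),rcond=None)[0];return s[0],s[1],np.sqrt(s[2]+s[0]**2+s[1]**2)
E
python3 - <<'E'
from h import *
B=dict(red=(.644,.103),blue=(.462,-.294),yellow=(.453,.287),green=(.65,-.1))
H=dict(red=(.487,.078),blue=(.638,-.28),yellow=(.454,-.078),green=(.626,.255),)
for c in("top","side"):
    im,w,n,M=cloud(c)
    for col in B:
        m=mask(im,col)
        near=lambda q,r:np.hypot(w[...,0]-q[0],w[...,1]-q[1])<r
        s=m&near(B[col],.05)&(w[...,2]>.075)
        p=w[s];zt=np.percentile(p[:,2],95);t=p[p[:,2]>zt-.006]
        print(c,col,"cap",s.sum(),"ztop",zt.round(4),"mid",((t.max(0)+t.min(0))/2)[:2].round(4),"mean",t.mean(0)[:2].round(4),"ext",(t.max(0)-t.min(0))[:2].round(3))
        # rays of cap centroid
        s=m&near(H[col],.065)&(w[...,2]<.03);p=w[s]
        (hx,hy),hr=cv2.minEnclosingCircle(p[:,:2].astype(np.float32))
        print(c,col,"holder",s.sum(),"z 5/95",np.percentile(p[:,2],[5,50,95]).round(4),"mean",p.mean(0)[:2].round(4),"circ",round(hx,4),round(hy,4),round(hr,4))
E
```

```text
top red cap 118 ztop 0.1142 mid [0.6455 0.1045] mean [0.6449 0.1046] ext [0.028 0.03 ]
top red holder 857 z 5/95 [-0.0014  0.0055  0.0152] mean [0.4872 0.0819] circ 0.488 0.0824 0.0452
top blue cap 114 ztop 0.1149 mid [ 0.4617 -0.2934] mean [ 0.4608 -0.2929] ext [0.028 0.028]
top blue holder 797 z 5/95 [-0.0004  0.0058  0.0147] mean [ 0.6333 -0.2788] circ 0.6337 -0.2797 0.0441
top yellow cap 129 ztop 0.1152 mid [0.4537 0.2854] mean [0.4543 0.2861] ext [0.028 0.028]
top yellow holder 861 z 5/95 [-0.0009  0.0057  0.0148] mean [ 0.4587 -0.0752] circ 0.4585 -0.0753 0.0445
top green cap 107 ztop 0.1149 mid [ 0.6502 -0.0988] mean [ 0.6501 -0.0995] ext [0.026 0.025]
top green holder 727 z 5/95 [-0.0005  0.0052  0.0147] mean [0.6289 0.2558] circ 0.6297 0.256 0.0439
side red cap 158 ztop 0.1132 mid [0.6433 0.1044] mean [0.6423 0.1061] ext [0.031 0.032]
side red holder 723 z 5/95 [0.0021 0.0061 0.0142] mean [0.4867 0.0812] circ 0.4864 0.0828 0.0457
side blue cap 119 ztop 0.1134 mid [ 0.4588 -0.2913] mean [ 0.459  -0.2908] ext [0.03  0.027]
side blue holder 386 z 5/95 [0.0026 0.0068 0.0143] mean [ 0.6326 -0.2796] circ 0.6327 -0.2776 0.0462
side yellow cap 222 ztop 0.1122 mid [0.4521 0.2861] mean [0.4513 0.2865] ext [0.031 0.029]
side yellow holder 626 z 5/95 [0.002  0.0063 0.0144] mean [ 0.4575 -0.0756] circ 0.4581 -0.0758 0.0469
side green cap 108 ztop 0.1132 mid [ 0.6467 -0.0957] mean [ 0.6468 -0.0956] ext [0.027 0.028]
side green holder 723 z 5/95 [0.0021 0.006  0.0137] mean [0.6287 0.2553] circ 0.6277 0.2558 0.0452
```

```bash
cat > g.py <<'E'
import sys
from h import *
# g.py x y z [yaw_align]: needed shift in tool axes (mm) to put grasp-point there, and turn to align tool (x down, y -> world +x or nearest)
s=arm.observe();M=R.from_rotvec(s["ee_rot"]).as_matrix()
print("t",round(s["clock"],2),"pos",s["position"].round(4),"grasp",(s["position"]+.159*M[:,0]).round(4),"F",s["force"].round(1),"w",round(s["width"]*91.8,1),"j",s["joints"].round(2))
print("axes x,y,z:",M.T.round(3).tolist())
if len(sys.argv)>3:
    t=np.array(sys.argv[1:4],float);D=t+[0,0,.159]-s["position"];print("world",(D*1e3).round(1),"tool",(M.T@D*1e3).round(1))
E
python3 g.py .644 .1045 .2
```

```text
t 1.2 pos [ 0.2604 -0.5682  0.4047] grasp [ 0.2604 -0.5682  0.2457] F [-0.6 -0.3 -0.3] w 91.8 j [ 1.04  0.43  0.03  1.57 -0.01  1.13 -0.08]
axes x,y,z: [[-0.0, 0.0, -1.0], [0.909, 0.417, -0.0], [0.417, -0.909, -0.0]]
world [383.6 672.7 -45.7] tool [  45.7  629.  -451.7]
```

Emit:
{"op": "arm_command", "data": {
  "motion": [
    [91.8,0,0,0,-10.5,0,0],
    [91.8,0,0,0,-10.5,0,0],
    [91.8,0,0,0,-10.5,0,0],
    [91.8,0,0,0,-10.5,0,0],
    [91.8,0,0,0,-10.5,0,0]
  ],
  "newtons": 25
}}

```text
clock: 1.82
position: [0.2604, -0.5682, 0.4048]
ee_rot: [0.172, 1.564, -0.172]
force: [-0.8, 0.1, -0.3]
width: 1.001
```

Emit:
{"op": "arm_command", "data": {
  "motion": [
    [91.8,0,0,0,-10,0,0],
    [91.8,0,0,0,-2.9,0,0],
    [91.8,0,0,0,0,0,0]
  ]
}}

```text
clock: 2.2
position: [0.2603, -0.5682, 0.4047]
ee_rot: [0.0, 1.571, -0.0]
force: [-0.0, 0.2, 0.5]
width: 0.995
```

```bash
python3 g.py .460 -.292 .2
```

```text
t 2.2 pos [ 0.2603 -0.5682  0.4047] grasp [ 0.2603 -0.5682  0.2457] F [-0.   0.2  0.5] w 91.4 j [ 1.21  0.45 -0.23  1.56  0.11  1.15  0.96]
axes x,y,z: [[0.0, 0.0, -1.0], [0.0, 1.0, 0.0], [1.0, -0.0, 0.0]]
world [199.7 276.2 -45.7] tool [ 45.7 276.3 199.6]
```

Emit:
{"op": "arm_command", "data": {
  "motion": [
    [91.8,0,34,25,0,0,0],
    [91.8,0,35,25,0,0,0],
    [91.8,0,35,25,0,0,0],
    [91.8,0,35,25,0,0,0],
    [91.8,0,35,25,0,0,0]
  ]
}}

```text
clock: 2.82
position: [0.3861, -0.3929, 0.4049]
ee_rot: [0.001, 1.57, -0.001]
force: [0.9, 0.5, -0.2]
width: 0.999
```

Emit:
{"op": "arm_command", "data": {
  "motion": [
    [91.8,15,35,25,0,0,0],
    [91.8,15,35,25,0,0,0],
    [91.8,16,32,25,0,0,0],
    [91.8,0,0,0,0,0,0],
    [91.8,0,0,0,0,0,0]
  ]
}}

```text
clock: 3.45
position: [0.4602, -0.2925, 0.3588]
ee_rot: [0.0, 1.571, -0.001]
force: [-0.2, -1.0, 0.5]
width: 1.001
```

```bash
python3 g.py .460 -.292 .1
```

```text
t 3.45 pos [ 0.4602 -0.2925  0.3588] grasp [ 0.4601 -0.2926  0.1998] F [-0.2 -1.   0.5] w 91.9 j [ 0.73  0.38 -0.34  1.81  0.15  0.98  0.32]
axes x,y,z: [[-0.0, -0.0, -1.0], [0.0, 1.0, -0.0], [1.0, -0.0, -0.0]]
world [ -0.2   0.5 -99.8] tool [99.8  0.5 -0.1]
```

Emit:
{"op": "arm_command", "data": {
  "motion": [
    [91.8,30,0,0,0,0,0],
    [91.8,30,0,0,0,0,0],
    [91.8,25,0,0,0,0,0],
    [70,15,0,0,0,0,0],
    [45,0,0,0,0,0,0]
  ]
}}

```text
clock: 4.08
position: [0.4597, -0.2928, 0.2583]
ee_rot: [0.001, 1.572, -0.001]
force: [0.0, 0.6, 1.0]
width: 0.832
```

Emit:
{"op": "arm_command", "data": {
  "motion": [
    [40,0,0,0,0,0,0],
    [36,0,0,0,0,0,0],
    [32,0,0,0,0,0,0],
    [25,0,0,0,0,0,0],
    [25,0,0,0,0,0,0]
  ],
  "newtons": 25
}}

```text
clock: 4.7
position: [0.4604, -0.2921, 0.2589]
ee_rot: [-0.001, 1.57, 0.0]
force: [-1.0, 0.3, 1.5]
width: 0.345
```

```bash
python3 g.py .633 -.279 .16
```

```text
t 4.7 pos [ 0.4604 -0.2921  0.2589] grasp [ 0.4605 -0.2921  0.0999] F [-1.   0.3  1.5] w 31.6 j [ 0.7   0.5  -0.32  1.91  0.22  0.77  0.26]
axes x,y,z: [[0.0, -0.0, -1.0], [-0.0, 1.0, -0.0], [1.0, 0.0, 0.0]]
world [172.6  13.1  60.1] tool [-60.   13.  172.6]
```

Emit:
{"op": "arm_command", "data": {
  "motion": [
    [25,-8,0,0,0,0,0],
    [25,-16,0,0,0,0,0],
    [25,-18,0,0,0,0,0],
    [25,-18,3,15,0,0,0],
    [25,0,3,25,0,0,0]
  ]
}}

```text
clock: 5.32
position: [0.5007, -0.2865, 0.3215]
ee_rot: [-0.001, 1.568, -0.002]
force: [0.7, -0.7, -2.9]
width: 0.343
```

Emit:
{"op": "arm_command", "data": {
  "motion": [
    [25,0,3,35,0,0,0],
    [25,0,3,35,0,0,0],
    [25,0,1,35,0,0,0],
    [25,0,0,20,0,0,0],
    [25,0,0,8,0,0,0]
  ]
}}

```text
clock: 5.95
position: [0.6342, -0.2786, 0.3194]
ee_rot: [-0.001, 1.57, 0.001]
force: [-0.7, 0.1, -2.4]
width: 0.341
```

Emit:
{"op": "arm_command", "data": {
  "motion": [
    [25,0,0,0,0,0,0],
    [25,0,0,0,0,0,0]
  ]
}}

```text
clock: 6.2
position: [0.6324, -0.2794, 0.319]
ee_rot: [0.0, 1.571, -0.0]
force: [0.5, -0.1, -2.4]
width: 0.343
```

```bash
python3 g.py .633 -.279 .105; python3 - <<'E'
from h import *
im=get_image("side");cv2.imwrite("pics/s1.png",cv2.resize(im["frame"][100:260,280:480,::-1],None,fx=3,fy=3))
im=get_image("top");cv2.imwrite("pics/t1.png",cv2.resize(im["frame"][150:310,340:540,::-1],None,fx=3,fy=3))
E
```

```text
t 6.2 pos [ 0.6324 -0.2794  0.319 ] grasp [ 0.6323 -0.2795  0.16  ] F [ 0.5 -0.1 -2.4] w 31.5 j [ 0.53  0.64 -0.31  1.47  0.21  1.07  0.17]
axes x,y,z: [[-0.001, -0.0, -1.0], [0.0, 1.0, -0.0], [1.0, -0.0, -0.001]]
world [  0.6   0.4 -55. ] tool [55.   0.5  0.6]
```

View pics/s1.png

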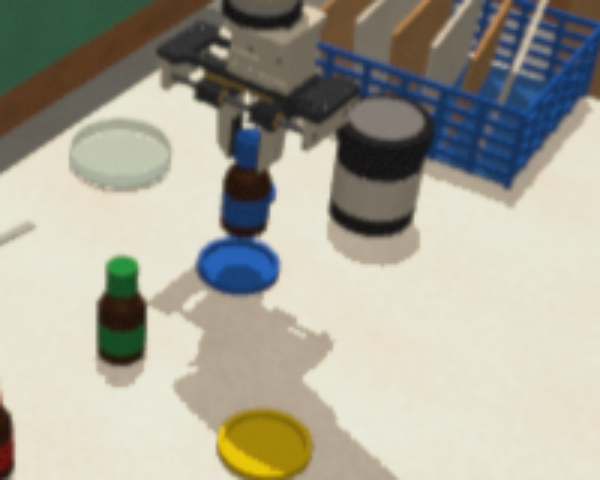

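The side crop shows the blue bottle hanging upright above the large blue holder, which is at crop (238,265). The load reads about 2.4 N, so the bottle is held. I lower it slowly and watch for the load to transfer.

Emit:
{"op": "arm_command", "data": {
  "motion": [
    [25,15,0,0,0,0,0],
    [25,18,0,0,0,0,0],
    [25,12,0,0,0,0,0],
    [25,6,0,0,0,0,0],
    [25,2,0,0,0,0,0]
  ]
}}

```text
clock: 6.92
position: [0.6333, -0.279, 0.2652]
ee_rot: [-0.0, 1.571, 0.001]
force: [0.5, -1.0, -2.3]
width: 0.341
```

Emit:
{"op": "arm_command", "data": {
  "motion": [
    [25,1,0,0,0,0,0],
    [25,1,0,0,0,0,0],
    [25,0,0,0,0,0,0]
  ]
}}

```text
clock: 7.3
position: [0.6334, -0.279, 0.264]
ee_rot: [-0.0, 1.57, 0.0]
force: [0.2, -0.5, -2.0]
width: 0.342
```

```bash
python3 g.py .633 -.279 .104
```

```text
t 7.3 pos [ 0.6334 -0.279   0.264 ] grasp [ 0.6334 -0.2791  0.105 ] F [ 0.2 -0.5 -2. ] w 31.4 j [ 0.52  0.69 -0.3   1.52  0.23  0.97  0.16]
axes x,y,z: [[0.0, -0.0, -1.0], [-0.0, 1.0, -0.0], [1.0, 0.0, 0.0]]
world [-0.4  0.  -1. ] tool [ 1.   0.  -0.4]
```

Emit:
{"op": "arm_command", "data": {
  "motion": [
    [25,1,0,0,0,0,0],
    [25,0.5,0,0,0,0,0],
    [25,0,0,0,0,0,0]
  ]
}}

```text
clock: 7.68
position: [0.6334, -0.2791, 0.263]
ee_rot: [-0.001, 1.57, -0.0]
force: [-1.5, -0.5, 5.7]
width: 0.343
```

Contact is felt at the expected height. I release, rise and go to red.

Emit:
{"op": "arm_command", "data": {
  "motion": [
    [36,0,0,0,0,0,0],
    [50,0,0,0,0,0,0],
    [80,0,0,0,0,0,0],
    [91.8,0,0,0,0,0,0],
    [91.8,0,0,0,0,0,0]
  ]
}}

```text
clock: 8.3
position: [0.6333, -0.279, 0.2622]
ee_rot: [-0.0, 1.571, 0.0]
force: [0.3, -0.5, 1.0]
width: 0.777
```

Emit:
{"op": "arm_command", "data": {
  "motion": [
    [91.8,-16,0,0,0,0,0],
    [91.8,-30,0,0,0,0,0],
    [91.8,-30,0,0,0,0,0],
    [91.8,-20,0,0,0,0,0],
    [91.8,0,23,1,0,0,0]
  ]
}}

```text
clock: 8.93
position: [0.6344, -0.2575, 0.3609]
ee_rot: [0.001, 1.567, -0.005]
force: [0.1, -0.3, -0.4]
width: 1.003
```

Emit:
{"op": "arm_command", "data": {
  "motion": [
    [91.8,0,40,2,0,0,0],
    [91.8,0,40,1,0,0,0],
    [91.8,0,40,1,0,0,0],
    [91.8,0,40,1,0,0,0],
    [91.8,0,40,1,0,0,0]
  ]
}}

```text
clock: 9.55
position: [0.6395, -0.0529, 0.3577]
ee_rot: [-0.001, 1.572, 0.002]
force: [1.0, 0.6, 0.3]
width: 1.003
```

Emit:
{"op": "arm_command", "data": {
  "motion": [
    [91.8,0,40,1,0,0,0],
    [91.8,0,40,1,0,0,0],
    [91.8,0,40,1,0,0,0],
    [91.8,0,40,1,0,0,0],
    [91.8,0,0,0,0,0,0]
  ]
}}

```text
clock: 10.18
position: [0.6425, 0.1103, 0.3578]
ee_rot: [-0.004, 1.572, 0.009]
force: [-0.5, -0.3, -0.2]
width: 0.998
```

```bash
python3 g.py .644 .1045 .1; python3 - <<'E'
from h import *
im=get_image("side");cv2.imwrite("pics/s2.png",cv2.resize(im["frame"][100:340,200:500,::-1],None,fx=2.5,fy=2.5))
E
```

```text
t 10.18 pos [0.6425 0.1103 0.3578] grasp [0.6422 0.1108 0.1988] F [-0.5 -0.3 -0.2] w 91.6 j [-0.01  0.55 -0.37  1.53  0.21  1.1  -0.42]
axes x,y,z: [[-0.001, 0.003, -1.0], [-0.008, 1.0, 0.003], [1.0, 0.008, -0.001]]
world [  1.5  -5.8 -98.8] tool [98.8 -6.1  1.6]
```

View pics/s2.png

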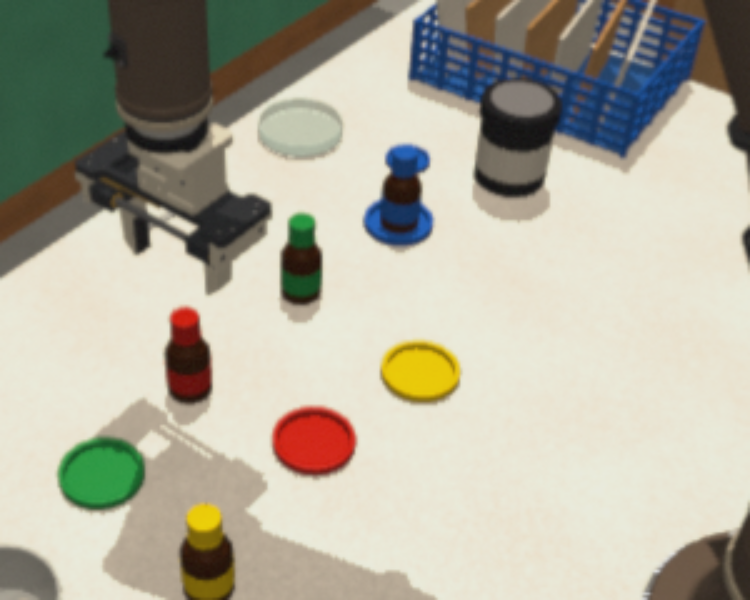

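The blue bottle stands upright in its holder at crop (400,220). I let the arm settle, then check before descending on red.

Emit:
{"op": "arm_command", "data": {
  "motion": [
    [91.8,10,0,0,0,0,0],
    [91.8,10,0,0,0,0,0],
    [91.8,0,0,0,0,0,0]
  ]
}}

```text
clock: 10.6
position: [0.6438, 0.1029, 0.3367]
ee_rot: [0.0, 1.573, -0.001]
force: [-0.2, 0.1, 0.8]
width: 0.999
```

```bash
python3 g.py .644 .1045 .1
```

```text
t 10.6 pos [0.6438 0.1029 0.3367] grasp [0.6434 0.1027 0.1777] F [-0.2  0.1  0.8] w 91.7 j [-0.    0.57 -0.36  1.56  0.22  1.06 -0.43]
axes x,y,z: [[-0.002, -0.001, -1.0], [0.001, 1.0, -0.001], [1.0, -0.001, -0.002]]
world [  0.2   1.6 -77.7] tool [77.7  1.7  0.4]
```

Emit:
{"op": "arm_command", "data": {
  "motion": [
    [91.8,25,1,0,0,0,0],
    [91.8,25,0,0,0,0,0],
    [91.8,18,0,0,0,0,0],
    [70,9,0,0,0,0,0],
    [45,0,0,0,0,0,0]
  ]
}}

```text
clock: 11.22
position: [0.6442, 0.1049, 0.2609]
ee_rot: [-0.0, 1.571, 0.0]
force: [-1.3, -0.2, 0.2]
width: 0.828
```

Emit:
{"op": "arm_command", "data": {
  "motion": [
    [40,0,0,0,0,0,0],
    [36,0,0,0,0,0,0],
    [32,0,0,0,0,0,0],
    [25,0,0,0,0,0,0],
    [25,0,0,0,0,0,0]
  ]
}}

```text
clock: 11.85
position: [0.6442, 0.105, 0.2614]
ee_rot: [-0.0, 1.571, 0.0]
force: [1.0, 0.1, 1.2]
width: 0.344
```

```bash
python3 g.py .487 .082 .16
```

```text
t 11.85 pos [0.6442 0.105  0.2614] grasp [0.6443 0.105  0.1024] F [1.  0.1 1.2] w 31.6 j [-0.02  0.64 -0.34  1.63  0.26  0.91 -0.46]
axes x,y,z: [[0.0, -0.0, -1.0], [-0.0, 1.0, -0.0], [1.0, 0.0, 0.0]]
world [-157.2  -23.    57.6] tool [ -57.7  -22.9 -157.2]
```

Emit:
{"op": "arm_command", "data": {
  "motion": [
    [25,-8,0,0,0,0,0],
    [25,-16,0,0,0,0,0],
    [25,-18,0,0,0,0,0],
    [25,-16,-3,-15,0,0,0],
    [25,0,-5,-27,0,0,0]
  ]
}}

```text
clock: 12.48
position: [0.6028, 0.0973, 0.322]
ee_rot: [0.001, 1.566, 0.001]
force: [-0.6, 0.1, -1.4]
width: 0.345
```

Emit:
{"op": "arm_command", "data": {
  "motion": [
    [25,0,-5,-35,0,0,0],
    [25,0,-5,-35,0,0,0],
    [25,0,-3,-25,0,0,0],
    [25,0,-1,-15,0,0,0],
    [25,0,-1,-5,0,0,0]
  ]
}}

```text
clock: 13.1
position: [0.487, 0.082, 0.32]
ee_rot: [-0.0, 1.569, 0.001]
force: [0.8, -0.1, -1.1]
width: 0.342
```

Emit:
{"op": "arm_command", "data": {
  "motion": [
    [25,10,0,0,0,0,0],
    [25,10,0,0,0,0,0],
    [25,5,0,0,0,0,0],
    [25,0,0,0,0,0,0]
  ]
}}

```text
clock: 13.6
position: [0.4872, 0.0819, 0.2934]
ee_rot: [-0.0, 1.572, 0.0]
force: [1.3, 1.1, -0.9]
width: 0.342
```

```bash
python3 g.py .487 .082 .108
```

```text
t 13.6 pos [0.4872 0.0819 0.2934] grasp [0.487  0.0819 0.1344] F [ 1.3  1.1 -0.9] w 31.4 j [ 0.04  0.39 -0.4   1.99  0.21  0.8  -0.48]
axes x,y,z: [[-0.001, -0.0, -1.0], [-0.0, 1.0, -0.0], [1.0, 0.0, -0.001]]
world [ -0.2   0.1 -26.4] tool [26.4  0.1 -0.2]
```

Emit:
{"op": "arm_command", "data": {
  "motion": [
    [25,14,0,0,0,0,0],
    [25,9,0,0,0,0,0],
    [25,3,0,0,0,0,0],
    [25,1,0,0,0,0,0],
    [25,0,0,0,0,0,0]
  ]
}}

```text
clock: 14.22
position: [0.4873, 0.0819, 0.2674]
ee_rot: [-0.0, 1.57, 0.0]
force: [0.0, -0.1, -0.6]
width: 0.345
```

Emit:
{"op": "arm_command", "data": {
  "motion": [
    [25,1,0,0,0,0,0],
    [25,0.5,0,0,0,0,0],
    [25,0,0,0,0,0,0]
  ]
}}

```text
clock: 14.6
position: [0.4872, 0.0819, 0.2658]
ee_rot: [-0.0, 1.571, 0.0]
force: [-0.2, -0.0, -2.0]
width: 0.343
```

Emit:
{"op": "arm_command", "data": {
  "motion": [
    [25,1,0,0,0,0,0],
    [25,0,0,0,0,0,0]
  ]
}}

```text
clock: 14.85
position: [0.4873, 0.082, 0.2652]
ee_rot: [-0.0, 1.57, 0.0]
force: [-2.3, -0.2, 6.7]
width: 0.341
```

Contact. I release and go to green.

Emit:
{"op": "arm_command", "data": {
  "motion": [
    [36,0,0,0,0,0,0],
    [50,0,0,0,0,0,0],
    [80,0,0,0,0,0,0],
    [91.8,0,0,0,0,0,0],
    [91.8,0,0,0,0,0,0]
  ]
}}

```text
clock: 15.48
position: [0.4872, 0.0819, 0.2647]
ee_rot: [-0.0, 1.571, 0.0]
force: [-0.2, 0.0, -0.6]
width: 0.776
```

Emit:
{"op": "arm_command", "data": {
  "motion": [
    [91.8,-16,0,0,0,0,0],
    [91.8,-30,0,0,0,0,0],
    [91.8,-30,0,0,0,0,0],
    [91.8,-18,-10,10,0,0,0],
    [91.8,0,-30,27,0,0,0]
  ]
}}

```text
clock: 16.1
position: [0.5243, 0.0435, 0.362]
ee_rot: [-0.002, 1.567, 0.004]
force: [0.6, 0.2, -0.2]
width: 0.998
```

Emit:
{"op": "arm_command", "data": {
  "motion": [
    [91.8,0,-35,30,0,0,0],
    [91.8,0,-35,30,0,0,0],
    [91.8,0,-35,30,0,0,0],
    [91.8,0,-25,25,0,0,0],
    [91.8,0,-10,10,0,0,0]
  ]
}}

```text
clock: 16.73
position: [0.65, -0.1, 0.3594]
ee_rot: [0.001, 1.57, -0.002]
force: [0.2, 1.2, -0.6]
width: 0.997
```

Emit:
{"op": "arm_command", "data": {
  "motion": [
    [91.8,10,0,0,0,0,0],
    [91.8,10,0,0,0,0,0],
    [91.8,0,0,0,0,0,0]
  ]
}}

```text
clock: 17.1
position: [0.6483, -0.0968, 0.3376]
ee_rot: [-0.001, 1.573, 0.002]
force: [-0.4, 0.8, 1.4]
width: 0.999
```

```bash
python3 g.py .6485 -.0975 .1
```

```text
t 17.1 pos [ 0.6483 -0.0968  0.3376] grasp [ 0.6479 -0.0967  0.1786] F [-0.4  0.8  1.4] w 91.7 j [ 0.28  0.57 -0.33  1.55  0.2   1.06 -0.1 ]
axes x,y,z: [[-0.003, 0.001, -1.0], [-0.002, 1.0, 0.001], [1.0, 0.002, -0.003]]
world [  0.2  -0.7 -78.6] tool [78.6 -0.8  0.4]
```

Emit:
{"op": "arm_command", "data": {
  "motion": [
    [91.8,25,0,0,0,0,0],
    [91.8,25,0,0,0,0,0],
    [91.8,18,0,0,0,0,0],
    [70,9,0,0,0,0,0],
    [45,0,0,0,0,0,0]
  ]
}}

```text
clock: 17.73
position: [0.6492, -0.0978, 0.2615]
ee_rot: [-0.0, 1.571, 0.001]
force: [-0.1, 0.4, 0.6]
width: 0.828
```

Emit:
{"op": "arm_command", "data": {
  "motion": [
    [40,0,0,0,0,0,0],
    [36,0,0,0,0,0,0],
    [32,0,0,0,0,0,0],
    [25,0,0,0,0,0,0],
    [25,0,0,0,0,0,0]
  ]
}}

```text
clock: 18.35
position: [0.6493, -0.0981, 0.2618]
ee_rot: [-0.0, 1.571, 0.0]
force: [1.1, 0.4, 0.7]
width: 0.347
```

```bash
python3 g.py .629 .2555 .16
```

```text
t 18.35 pos [ 0.6493 -0.0981  0.2618] grasp [ 0.6493 -0.0981  0.1028] F [1.1 0.4 0.7] w 31.8 j [ 0.27  0.64 -0.31  1.62  0.23  0.91 -0.13]
axes x,y,z: [[0.0, -0.0, -1.0], [-0.0, 1.0, -0.0], [1.0, 0.0, 0.0]]
world [-20.3 353.6  57.2] tool [-57.2 353.6 -20.2]
```

Emit:
{"op": "arm_command", "data": {
  "motion": [
    [25,-8,0,0,0,0,0],
    [25,-16,0,0,0,0,0],
    [25,-18,0,0,0,0,0],
    [25,-15,15,0,0,0,0],
    [25,0,27,-2,0,0,0]
  ]
}}

```text
clock: 18.98
position: [0.6478, -0.0556, 0.3213]
ee_rot: [0.001, 1.567, -0.001]
force: [-0.5, 0.3, -3.2]
width: 0.342
```

Emit:
{"op": "arm_command", "data": {
  "motion": [
    [25,0,35,-2,0,0,0],
    [25,0,35,-2,0,0,0],
    [25,0,35,-2,0,0,0],
    [25,0,35,-2,0,0,0],
    [25,0,35,-2,0,0,0]
  ]
}}

```text
clock: 19.6
position: [0.6367, 0.1215, 0.3198]
ee_rot: [-0.0, 1.57, 0.002]
force: [0.9, -0.2, -2.1]
width: 0.343
```

Emit:
{"op": "arm_command", "data": {
  "motion": [
    [25,0,35,-2,0,0,0],
    [25,0,35,-2,0,0,0],
    [25,0,35,-2,0,0,0],
    [25,0,20,-2,0,0,0],
    [25,0,8,0,0,0,0]
  ]
}}

```text
clock: 20.23
position: [0.6285, 0.2536, 0.3192]
ee_rot: [-0.002, 1.571, 0.002]
force: [0.8, -0.6, -2.8]
width: 0.347
```

Emit:
{"op": "arm_command", "data": {
  "motion": [
    [25,5,3.5,0,0,0,0],
    [25,10,0,0,0,0,0],
    [25,10,0,0,0,0,0],
    [25,0,0,0,0,0,0]
  ]
}}

```text
clock: 20.72
position: [0.629, 0.2544, 0.2921]
ee_rot: [-0.001, 1.573, -0.002]
force: [-0.0, 0.2, -2.1]
width: 0.344
```

```bash
python3 g.py .629 .2555 .108
```

```text
t 20.73 pos [0.629  0.2544 0.2921] grasp [0.6286 0.2541 0.1331] F [-0.   0.2 -2.1] w 31.6 j [-0.25  0.65 -0.34  1.53  0.24  1.01 -0.66]
axes x,y,z: [[-0.002, -0.001, -1.0], [0.001, 1.0, -0.001], [1.0, -0.001, -0.002]]
world [  0.    1.1 -25.1] tool [25.1  1.2  0.1]
```

Emit:
{"op": "arm_command", "data": {
  "motion": [
    [25,14,0.5,0,0,0,0],
    [25,8,0,0,0,0,0],
    [25,3,0,0,0,0,0],
    [25,1,0,0,0,0,0],
    [25,0,0,0,0,0,0]
  ]
}}

```text
clock: 21.35
position: [0.6292, 0.256, 0.268]
ee_rot: [-0.0, 1.57, 0.0]
force: [0.3, -0.6, -2.8]
width: 0.343
```

Emit:
{"op": "arm_command", "data": {
  "motion": [
    [25,0.5,0,0,0,0,0],
    [25,0.5,0,0,0,0,0],
    [25,0,0,0,0,0,0]
  ]
}}

```text
clock: 21.72
position: [0.6291, 0.2559, 0.2668]
ee_rot: [-0.0, 1.571, 0.0]
force: [-0.6, -0.3, -2.5]
width: 0.343
```

Emit:
{"op": "arm_command", "data": {
  "motion": [
    [25,1,0,0,0,0,0],
    [25,0.5,0,0,0,0,0],
    [25,0,0,0,0,0,0]
  ]
}}

```text
clock: 22.1
position: [0.6292, 0.256, 0.2658]
ee_rot: [-0.0, 1.57, 0.0]
force: [-1.4, -2.1, 5.1]
width: 0.341
```

Contact. I release and go to yellow.

Emit:
{"op": "arm_command", "data": {
  "motion": [
    [36,0,0,0,0,0,0],
    [50,0,0,0,0,0,0],
    [80,0,0,0,0,0,0],
    [91.8,0,0,0,0,0,0],
    [91.8,0,0,0,0,0,0]
  ]
}}

```text
clock: 22.72
position: [0.6291, 0.256, 0.2652]
ee_rot: [-0.0, 1.571, 0.0]
force: [0.7, 0.7, 0.4]
width: 0.773
```

Emit:
{"op": "arm_command", "data": {
  "motion": [
    [91.8,-16,0,0,0,0,0],
    [91.8,-30,0,0,0,0,0],
    [91.8,-30,0,0,0,0,0],
    [91.8,-18,2,-10,0,0,0],
    [91.8,0,5,-27,0,0,0]
  ]
}}

```text
clock: 23.35
position: [0.5923, 0.2629, 0.3613]
ee_rot: [0.002, 1.568, 0.0]
force: [0.5, 0.1, -1.3]
width: 0.999
```

Emit:
{"op": "arm_command", "data": {
  "motion": [
    [91.8,0,6,-35,0,0,0],
    [91.8,0,6,-35,0,0,0],
    [91.8,0,6,-35,0,0,0],
    [91.8,0,4,-25,0,0,0],
    [91.8,0,1,-9.5,0,0,0]
  ]
}}

```text
clock: 23.98
position: [0.4507, 0.2863, 0.3597]
ee_rot: [-0.002, 1.571, 0.002]
force: [0.3, 0.5, 0.1]
width: 0.999
```

Emit:
{"op": "arm_command", "data": {
  "motion": [
    [91.8,10,0,0,0,0,0],
    [91.8,10,0,0,0,0,0],
    [91.8,0,0,0,0,0,0]
  ]
}}

```text
clock: 24.35
position: [0.4531, 0.2852, 0.3377]
ee_rot: [-0.001, 1.573, -0.002]
force: [-0.6, 0.2, 0.4]
width: 1.005
```

```bash
python3 g.py .4525 .2862 .1
```

```text
t 24.35 pos [0.4531 0.2852 0.3377] grasp [0.4528 0.285  0.1787] F [-0.6  0.2  0.4] w 92.2 j [-0.35  0.4  -0.41  1.85  0.19  0.94 -0.85]
axes x,y,z: [[-0.002, -0.001, -1.0], [0.001, 1.0, -0.001], [1.0, -0.001, -0.002]]
world [ -0.6   1.  -78.7] tool [78.7  1.1 -0.5]
```

Emit:
{"op": "arm_command", "data": {
  "motion": [
    [91.8,25,0.5,0,0,0,0],
    [91.8,25,0,0,0,0,0],
    [91.8,18,0,0,0,0,0],
    [70,9,0,0,0,0,0],
    [45,0,0,0,0,0,0]
  ]
}}

```text
clock: 24.98
position: [0.4528, 0.2863, 0.2618]
ee_rot: [-0.0, 1.572, -0.0]
force: [-0.4, -0.3, -0.3]
width: 0.829
```

Emit:
{"op": "arm_command", "data": {
  "motion": [
    [40,0,0,0,0,0,0],
    [36,0,0,0,0,0,0],
    [32,0,0,0,0,0,0],
    [25,0,0,0,0,0,0],
    [25,0,0,0,0,0,0]
  ]
}}

```text
clock: 25.6
position: [0.4527, 0.2864, 0.2624]
ee_rot: [-0.0, 1.57, 0.0]
force: [0.4, -0.1, 1.1]
width: 0.34
```

```bash
python3 g.py .458 -.0755 .24
```

```text
t 25.6 pos [0.4527 0.2864 0.2624] grasp [0.4527 0.2865 0.1034] F [ 0.4 -0.1  1.1] w 31.2 j [-0.38  0.49 -0.38  1.93  0.25  0.77 -0.9 ]
axes x,y,z: [[0.0, 0.0, -1.0], [-0.0, 1.0, 0.0], [1.0, 0.0, 0.0]]
world [   5.3 -361.9  136.6] tool [-136.7 -361.9    5.2]
```

Lifting 150 mm keeps the foot clear over the red bottle.

Emit:
{"op": "arm_command", "data": {
  "motion": [
    [25,-8,0,0,0,0,0],
    [25,-22,0,0,0,0,0],
    [25,-30,0,0,0,0,0],
    [25,-32,0,0,0,0,0],
    [25,-32,0,0,0,0,0]
  ]
}}

```text
clock: 26.22
position: [0.4523, 0.2863, 0.3876]
ee_rot: [-0.001, 1.571, 0.0]
force: [0.6, 0.1, -1.7]
width: 0.343
```

Emit:
{"op": "arm_command", "data": {
  "motion": [
    [25,-20,0,0,0,0,0],
    [25,-6,-10,0,0,0,0],
    [25,0,-20,1,0,0,0],
    [25,0,-35,1,0,0,0],
    [25,0,-35,1,0,0,0]
  ]
}}

```text
clock: 26.85
position: [0.4552, 0.1846, 0.4114]
ee_rot: [-0.001, 1.572, -0.0]
force: [0.7, -0.8, -1.2]
width: 0.345
```

```bash
python3 g.py .458 -.0755 .16
```

```text
t 26.85 pos [0.4552 0.1846 0.4114] grasp [0.455  0.1844 0.2524] F [ 0.7 -0.8 -1.2] w 31.6 j [-0.17  0.24 -0.4   1.85  0.11  1.07 -0.6 ]
axes x,y,z: [[-0.001, -0.001, -1.0], [-0.0, 1.0, -0.001], [1.0, 0.0, -0.001]]
world [   2.8 -260.1  -92.4] tool [  92.6 -260.     2.8]
```

Emit:
{"op": "arm_command", "data": {
  "motion": [
    [25,0,-35,1,0,0,0],
    [25,0,-35,1,0,0,0],
    [25,0,-35,0,0,0,0],
    [25,0,-35,0,0,0,0],
    [25,0,-35,0,0,0,0]
  ]
}}

```text
clock: 27.48
position: [0.4569, 0.0095, 0.4115]
ee_rot: [-0.0, 1.572, -0.0]
force: [0.4, 0.2, -1.4]
width: 0.345
```

Emit:
{"op": "arm_command", "data": {
  "motion": [
    [25,0,-35,0,0,0,0],
    [25,0,-30,0,0,0,0],
    [25,0,-15,0,0,0,0],
    [25,0,-7,0,0,0,0],
    [25,0,0,0,0,0,0]
  ]
}}

```text
clock: 28.1
position: [0.4577, -0.0752, 0.4121]
ee_rot: [-0.0, 1.571, 0.001]
force: [0.4, 0.7, -1.4]
width: 0.339
```

Emit:
{"op": "arm_command", "data": {
  "motion": [
    [25,10,0,0,0,0,0],
    [25,25,0,0,0,0,0],
    [25,30,0,0,0,0,0],
    [25,25,0,0,0,0,0],
    [25,12,0,0,0,0,0]
  ]
}}

```text
clock: 28.72
position: [0.4572, -0.0748, 0.3086]
ee_rot: [-0.001, 1.573, 0.002]
force: [0.5, 0.1, -1.2]
width: 0.343
```

Emit:
{"op": "arm_command", "data": {
  "motion": [
    [25,0,0,0,0,0,0],
    [25,0,0,0,0,0,0]
  ]
}}

```text
clock: 28.98
position: [0.4581, -0.0754, 0.3109]
ee_rot: [-0.001, 1.57, 0.001]
force: [-0.3, 0.6, -1.5]
width: 0.343
```

```bash
python3 g.py .458 -.0755 .108
```

```text
t 28.98 pos [ 0.4581 -0.0754  0.3109] grasp [ 0.4583 -0.0754  0.1519] F [-0.3  0.6 -1.5] w 31.5 j [ 0.23  0.3  -0.22  2.05  0.09  0.79 -0.05]
axes x,y,z: [[0.001, -0.0, -1.0], [-0.001, 1.0, -0.0], [1.0, 0.001, 0.001]]
world [ -0.1  -0.1 -43.9] tool [43.9 -0.1 -0.2]
```

Emit:
{"op": "arm_command", "data": {
  "motion": [
    [25,15,0,0,0,0,0],
    [25,15,0,0,0,0,0],
    [25,8,0,0,0,0,0],
    [25,3,0,0,0,0,0],
    [25,1,0,0,0,0,0]
  ]
}}

```text
clock: 29.6
position: [0.4578, -0.0756, 0.2681]
ee_rot: [-0.0, 1.571, 0.0]
force: [-0.2, -0.2, -1.4]
width: 0.344
```

Emit:
{"op": "arm_command", "data": {
  "motion": [
    [25,0.5,0,0,0,0,0],
    [25,0.5,0,0,0,0,0],
    [25,0,0,0,0,0,0]
  ]
}}

```text
clock: 29.98
position: [0.4578, -0.0756, 0.2674]
ee_rot: [-0.0, 1.57, 0.0]
force: [0.2, -0.4, -1.2]
width: 0.342
```

Emit:
{"op": "arm_command", "data": {
  "motion": [
    [25,1,0,0,0,0,0],
    [25,0,0,0,0,0,0]
  ]
}}

```text
clock: 30.22
position: [0.4578, -0.0756, 0.2663]
ee_rot: [-0.0, 1.571, 0.0]
force: [0.6, 0.2, -0.7]
width: 0.345
```

Emit:
{"op": "arm_command", "data": {
  "motion": [
    [25,0.5,0,0,0,0,0],
    [25,0.5,0,0,0,0,0],
    [25,0,0,0,0,0,0]
  ]
}}

```text
clock: 30.6
position: [0.4581, -0.0756, 0.2662]
ee_rot: [-0.001, 1.57, 0.0]
force: [-2.6, -0.5, 12.6]
width: 0.346
```

Emit:
{"op": "arm_command", "data": {
  "motion": [
    [25,-0.6,0,0,0,0,0],
    [36,0,0,0,0,0,0],
    [50,0,0,0,0,0,0],
    [80,0,0,0,0,0,0],
    [91.8,0,0,0,0,0,0]
  ]
}}

```text
clock: 31.22
position: [0.4577, -0.0756, 0.2657]
ee_rot: [-0.0, 1.571, 0.0]
force: [-0.5, -0.6, 0.4]
width: 0.667
```

Emit:
{"op": "arm_command", "data": {
  "motion": [
    [91.8,0,0,0,0,0,0],
    [91.8,-16,0,0,0,0,0],
    [91.8,-30,0,0,0,0,0],
    [91.8,-40,0,0,0,0,0],
    [91.8,-40,0,0,0,0,0]
  ]
}}

```text
clock: 31.85
position: [0.4575, -0.0756, 0.393]
ee_rot: [-0.0, 1.571, 0.0]
force: [0.4, -0.0, 0.4]
width: 0.998
```

Emit:
{"op": "arm_command", "data": {
  "motion": [
    [91.8,-20,-20,0,0,0,0],
    [91.8,0,-40,0,0,0,0],
    [91.8,0,-40,0,0,0,0],
    [91.8,0,-40,0,0,0,0],
    [91.8,0,-40,0,0,0,0]
  ]
}}

```text
clock: 32.48
position: [0.4576, -0.2568, 0.4119]
ee_rot: [-0.0, 1.571, 0.0]
force: [0.5, -0.0, 1.0]
width: 1.0
```

Emit:
{"op": "arm_command", "data": {
  "motion": [
    [91.8,0,-40,0,0,0,0],
    [91.8,0,-40,0,0,0,0],
    [91.8,0,-20,0,0,0,0],
    [91.8,0,0,0,0,0,0],
    [91.8,0,0,0,0,0,0]
  ]
}}

```text
clock: 33.1
position: [0.4583, -0.354, 0.4118]
ee_rot: [-0.001, 1.571, 0.002]
force: [0.5, -0.3, -0.5]
width: 0.999
```

```bash
python3 g.py; python3 - <<'E'
from h import *
H=dict(red=(.487,.082),blue=(.633,-.279),yellow=(.458,-.0755),green=(.629,.2555))
for c in("top","side"):
    im,w,n,M=cloud(c);cv2.imwrite(f"pics/{c}9.png",im["frame"][:,:,::-1])
    for col,q in H.items():
        m=mask(im,col)&(np.hypot(w[...,0]-q[0],w[...,1]-q[1])<.06)&(w[...,2]>.09)
        p=w[m]
        if len(p):
            zt=np.percentile(p[:,2],95);t=p[p[:,2]>zt-.006];print(c,col,len(p),zt.round(4),"cap-holder mm",(((t.max(0)+t.min(0))/2)[:2]*1e3-np.array(q)*1e3).round(1))
    for k in("mortar","tub"):print(k,[(np.round(d["point"],3),round(d["p"],2)) for d in pinpoint(c,k)[:1]])
E
```

```text
t 33.1 pos [ 0.4583 -0.354   0.4118] grasp [ 0.4583 -0.3538  0.2528] F [ 0.5 -0.3 -0.5] w 91.7 j [ 0.61  0.36 -0.07  1.67  0.02  1.11  0.54]
axes x,y,z: [[0.0, 0.001, -1.0], [-0.002, 1.0, 0.001], [1.0, 0.002, 0.0]]
top red 125 0.1192 cap-holder mm [ 1.6 -0.7]
top blue 119 0.1189 cap-holder mm [ 1.6 -1.3]
top yellow 127 0.1179 cap-holder mm [2. 0.]
top green 112 0.1189 cap-holder mm [-0.  -0.3]
mortar [(array([0.556, 0.452, 0.003]), 0.71)]
tub [(array([ 0.579, -0.461, -0.001]), 0.97)]
side red 154 0.1169 cap-holder mm [-0.9  1.9]
side blue 114 0.117 cap-holder mm [-1.3 -1.9]
side yellow 139 0.1171 cap-holder mm [-1.7  0.9]
side green 150 0.1165 cap-holder mm [-1.  0.]
mortar [(array([0.554, 0.454, 0.001]), 0.7)]
tub [(array([ 0.576, -0.462,  0.   ]), 0.96)]
```

View pics/side9.png

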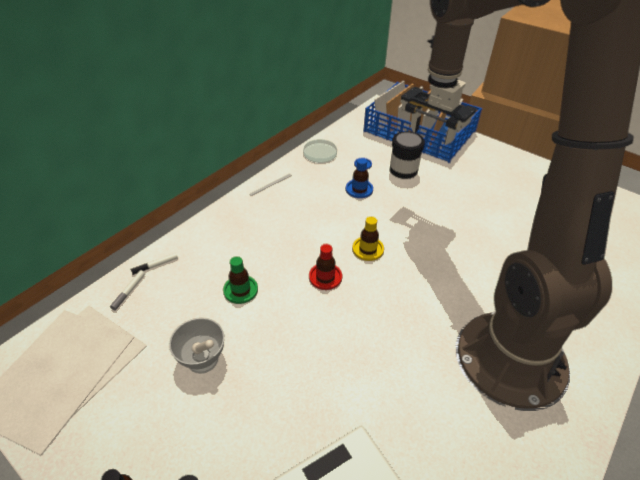

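View pics/top9.png

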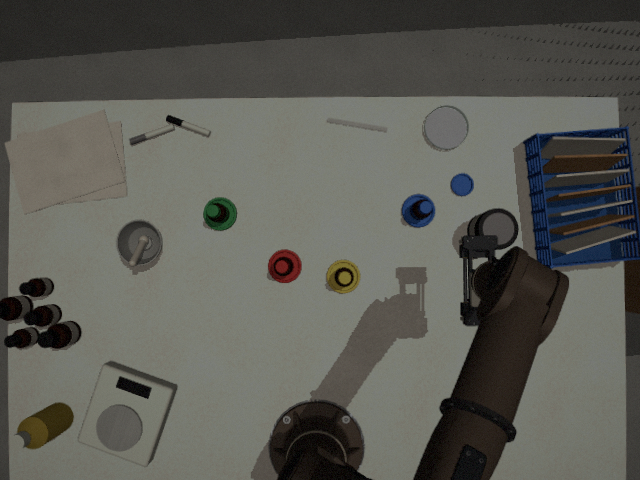

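Both views show the four bottles upright and centred in the holders of their colours: green (220,213), red (285,266), yellow (343,277) and large blue (418,210) in the top view. The mortar and tub have not moved, and the gripper is clear. I hand in.

```bash
python3 -c "from cell import arm;print(arm.sign_off())"
```

```text
the job is handed in; nothing more can be done
None
```

All four bottles are standing upright in the holders of their cap colours, with blue in the larger blue holder, and the job is handed in. I lifted each by its cap, lowered it until I felt contact, and released, in the order blue, red, green, yellow. It took about 33 s of the 115 s.

- **Position:** both cameras put every cap within 2 mm of its holder's centre.
- **Height:** cap tops rose by about 3 to 5 mm, which fits the 4 mm holder floor. The absolute heights read about 3 to 5 mm too high in both views, before and after, which I took as camera bias.
- **Camera disagreement:** the two cameras differed by up to about 4 mm in x and y, well within the 13 mm of room.
- **Bystanders:** the mortar and tub read where they started, to within the networks' 4 mm accuracy.
- **Forces:** the highest reading at the end of a move was about 13 N, a brief press as the yellow bottle touched down. I backed off before opening.
- **Failed checks:** none.

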